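Weigh the orange parts caddy on its sprung hand scale

ROBOT

A 6-joint arm with a two-finger parallel gripper is mounted at the origin on the work surface. World frame = base frame: x ahead of the robot, y to its left, z up, the work surface at z = 0. Lengths are in m, angles in rad, forces in N, time in s.
With the tool pointing down it reaches from about 0.25 to 0.725 m from the base axis. Payload 4 kg.
Tool frame: the origin (TCP) lies between the finger pads; the fingertips stand 14 mm ahead of it and the grasp point (between the pads) lies 5 mm behind it; x points along the fingers, y is the direction in which the jaws open and shut, and the axes are right-handed (so a half turn about x gives the same grasp; the last joint's range is limited). The gripper opens to 85 mm and grips with 20 to 120 N. Pads are 22 mm wide; open, the fingers measure 114 mm over their backs; the gripper's body (76 mm by 85 mm) begins 54 mm behind the grasp point. The pads swing forward as they close: fully open they stand 13 mm farther back than shut.
Start: joints at [0, 0.241, 0.005, 1.335, 0, 1.571], TCP at [0.5, -0, 0.245] pointing down, gripper open.
Joint ranges: [-2.72, 2.72], [-1.05, 1.87], [-1.09, 1.28], [-1.99, 2.15], [-1.42, 1.44], [-3.14, 3.14]. Speed limits (rad/s): [2.79, 2.79, 3.14, 3.14, 3.14, 3.14].

INTERFACE

Orientations are given as [roll, pitch, yaw] about the fixed x, y, z axes, in that order (R = Rz(yaw) Ry(pitch) Rx(roll)).
In Python, from rig import env gives the robot as it stands. The module is installed in compiled form; this text tells all that it offers.
- The arm moves only by the shell command python3 -m handwheel 'ROWS' [OPENING] [FORCE]. ROWS is a JSON object of lists of equal length, an entry for each row: "dp": the shift along the world's x, y, z each as a share of 0.1 m, from -1 to 1, a list of three; "delta_rot": the turn, a rotation vector about the world's x, y, z each as a share of 45 degrees, from -1 to 1, a list of three. A call has 1 to 12 rows; each row is the pose to reach, as a shift and turn from the pose commanded when the call began; what a row does not reach only later rows make up. A row lasts 1/8 s, in which the tool goes at most 62.5 mm and 10.7 degrees, less where a joint would pass 70% of its speed; a pose out of reach is approached as far as the arm can. A call with a number of a shift or a turn outside -1 to 1 is refused whole. A call with a gripper value outside its range is refused whole. OPENING is the closure, from -1 (fully open) to 1 (shut), set as the call begins (- or left out, the last holds). The fingers move at their own pace and stop on an object; FORCE is the grip in N (left out, the last holds). Time passes only in rows, so rows that repeat a pose let the fingers close. It gives the time, the measured TCP pose, the force and the opening at its end, in the units of the state.
- env.get_state(): the state, without advancing time (a new reading comes with each control period).
- env.grab_frame(name): name is "scene" or "side" or "wrist"; returns the picture (420x560x3 uint8, red, green, blue); there is no depth.
- env.camera_params(name): a dict with "fx", "fy", "cx", "cy" (pixels), "distortion" ([k1, k2, p1, p2, k3] as OpenCV has them; the pictures are not rectified), "pose" (4x4, takes a point from camera to world coordinates); the wrist camera has in their place "mount" (4x4, takes a point from camera to tool coordinates, whose origin is the TCP and whose axes are the tool frame's). Camera axes: x right, y down, z forward; pixel columns grow to the right and rows downward; lengths in m; the calibration is good to about 2 mm. A picture is of the moment at which its call begins: read the wrist's pose just before it. camera_params takes no time and is no camera call.
- env.job_done(): hands the job in, once; it reports no verdict.
The state is a dict: "time": time; "q": joint angles; "dq": joint speeds; "tau": joint torques, N m; "tcp_pos": TCP position; "ee_rot": TCP orientation; "contact_force": force on the tool from outside, world axes, zero at the start; "ft_torque": the same for the moment, N m; "width": finger opening in m.
Only numpy, scipy, OpenCV 4.12 (cv2) and the standard library are available. Lean on these libraries where they do the work, as an engineer would, in place of code of your own. Each camera call takes 0.05 s, during which the arm holds its last target. There are 200 camera calls.

TASK

Weigh the orange parts caddy: take the black grip of the spring scale on top of it, lift until the caddy hangs upright a few centimetres clear of everything, and hold it still for a good two seconds so the scale can be read. Then lower it gently onto the middle of the green mat, and let go of the grip only once the caddy stands there and the spring is slack. Leave the blue caddy, which has the same scale, where it stands.

Things in the scene. Friction and masses are not known exactly. Their poses are not given: they have to be found in the camera images.
- orange_caddy: Loose orange tub of white rings, 130 (x) x 100 (y) x 55 mm high, 0.35-0.7 kg, balanced. Origin: centre of its underside, z up. Above it a grey spring scale with white dials (46 x 26 mm, 92 to 142 mm up), a thin neck, and on top a black T grip: bar 100 mm along x, 22 mm wide (y), 26 mm high, centre 169 mm straight above the origin when slack. Scale and grip only slide up and down on the tub's shank; no swing.
- orange_scale (a joint): Stretch of the orange caddy's spring scale in m: 0 slack (resting on its lower stop), growing as the grip is pulled up from the tub, at most 0.045. Spring 250 N/m: the hanging tub stretches it 14 to 28 mm, so it leaves the table only once the grip has risen that far; it settles in about a second. Let go with the tub standing, the grip slides back down to 0.
- mat: Green rectangular mat fixed to the table, 180 (x) x 160 (y) mm, 3 mm thick, lying between the two caddies. Origin: centre of its underside, on the table (z = 0).
- blue_caddy: Bystander: a loose caddy of the same shape and size with the same scale, but with a blue tub full of black brackets. Origin: centre of the tub's underside.
Things that resemble listed ones, but are neither listed nor needed, are in the scene too. What is meant by the mat is not yellow, and is the larger of those in its own colour.

How it is judged:
On the way, in this order (a step that is already met when the one before it is completed fails the run):
1. the orange caddy hangs upright from its stretched scale, clear of the table by more than 15 mm, still for 1 s (height (world z) of orange_caddy above 0.015 m and value of joint orange_scale above 0.008 m and angle between orange_caddy's own z axis and vertical below 0.2 rad and linear speed of orange_caddy below 0.03 m/s and contact force between orange_caddy and mat below 0.1 N and contact force between orange_caddy and blue_caddy below 0.1 N), for 1 s.
2. the orange caddy stands on the green mat, its grip still held (not dropped) (height (world z) of orange_caddy below 0.008 m and horizontal distance between orange_caddy and mat below 0.04 m and contact force between the fingers and orange_caddy above 0.5 N), for 0.1 s.
At the end, for the whole second after the job is handed in: The orange caddy stands upright (within about 5 degrees) and at rest on the green mat, its centre within 30 mm of the mat's centre, the scale slack (under 4 mm), released; the blue caddy within 30 mm of where it stood (horizontal distance between orange_caddy and mat below 0.03 m and height (world z) of orange_caddy below 0.008 m and angle between orange_caddy's own z axis and vertical below 0.1 rad and value of joint orange_scale below 0.004 m and linear speed of orange_caddy below 0.02 m/s and distance of blue_caddy from where it was at the start of the episode below 0.03 m); the robot touches nothing.
It fails at once if the blue caddy is shifted by more than 30 mm (distance of blue_caddy from where it was at the start of the episode above 0.03 m).
It fails at once if the orange caddy is dropped or banged onto the mat (over 60 N) (contact force between orange_caddy and mat above 60 N).
It fails at once if the orange caddy is tipped beyond 30 degrees (angle between orange_caddy's own z axis and vertical above 0.52 rad).
It also fails if it takes over 48 s, if anything falls off the work surface, if the arm or the gripper's body presses on something with over 40 N, if the wrist force passes 120 N, or if a joint passes its speed limit or range.

## Working session

There is one attempt and no reset: what is moved stays moved. The work goes in short steps, Python scripts to look and compute and a shell command to move; the robot and the scene stay as the last step left them, time stands still between calls to the robot, and variables do not carry over. Pictures are saved under pics/ and viewed, about 8 in all and at most 12, crops included, and the job is handed in when it is done.

```bash
mkdir -p pics; cat > h.py <<'E'
import numpy as np, cv2
from rig import env
def snap(n,f):
    im=env.grab_frame(n); cv2.imwrite('pics/'+f,im[:,:,::-1]); return im
def ray(n,uv,z):
    c=env.camera_params(n); K=np.array([[c['fx'],0,c['cx']],[0,c['fy'],c['cy']],[0,0,1.]])
    p=cv2.undistortPoints(np.array(uv,float).reshape(-1,1,2),K,np.array(c['distortion']))[:,0]
    if 'pose' in c: T=np.array(c['pose'])
    else:
        from scipy.spatial.transform import Rotation as R
        s=env.get_state(); W=np.eye(4); W[:3,:3]=R.from_euler('xyz',s['ee_rot']).as_matrix(); W[:3,3]=s['tcp_pos']; T=W@np.array(c['mount'])
    d=np.c_[p,np.ones(len(p))]@T[:3,:3].T; o=T[:3,3]
    return o+d*((z-o[2])/d[:,2])[:,None]
E
python3 - <<'E'
from h import *
a=snap('scene','a.png'); b=snap('side','b.png')
for n in('scene','side'): print(np.round(env.camera_params(n)['pose'],3))
print(env.get_state())
E
```

```text
[[-0.725  0.55  -0.415  0.847]
 [ 0.689  0.567 -0.451  0.417]
 [-0.013 -0.613 -0.79   0.804]
 [ 0.     0.     0.     1.   ]]
[[ 0.695 -0.396  0.601 -0.065]
 [-0.719 -0.361  0.594 -0.531]
 [-0.019 -0.844 -0.536  0.531]
 [ 0.     0.     0.     1.   ]]
{'time': 0.1, 'q': array([ 2.21271794e-05,  2.41345556e-01,  3.86192901e-03,  1.33518973e+00,
       -6.62490946e-06,  1.57081752e+00]), 'dq': array([-0.00091078, -0.00198624,  0.00348804, -0.00049613, -0.00165551,
        0.00184158]), 'tau': array([-3.57412864e-04, -3.73140085e+01,  2.53010201e+01,  1.07858295e-02,
        2.43542411e-05, -2.54672034e-05]), 'tcp_pos': array([4.99466075e-01, 9.13386415e-06, 2.44499129e-01]), 'ee_rot': array([-1.56724569,  1.56891928, -3.13804108]), 'contact_force': array([ 0.56822075, -0.07267049,  0.27843818]), 'ft_torque': array([-0.04597163,  0.04560989,  0.04019891]), 'width': 0.08515421484265863}
```

View pics/a.png

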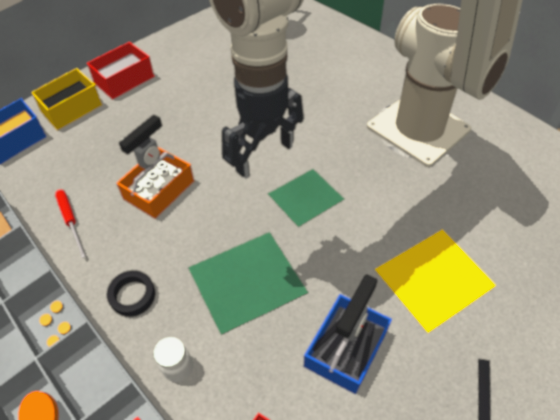

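View pics/b.png

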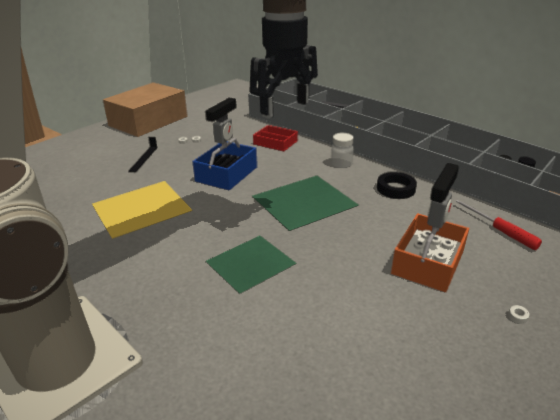

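The scene shows the orange caddy at (155,182) with its grip at (141,133), and the blue caddy at (348,340). There are three mat candidates: large green (248,282), small green (306,197) and yellow (435,280). The large green one fits, being not yellow and the larger of the greens. In the side view the orange tub is at (432,250), its grip at (446,182), and the large green mat at (305,201).

```bash
python3 - <<'E'
from h import *
def big(m,k=1):
    c,_=cv2.findContours(m.astype(np.uint8),cv2.RETR_EXTERNAL,cv2.CHAIN_APPROX_NONE); return sorted(c,key=cv2.contourArea)[::-1][:k]
rois={'scene':((105,110,165,155),(115,140,200,220)),'side':((425,160,462,203),(390,205,475,290))}
for n,f in(('scene','a.png'),('side','b.png')):
    im=cv2.imread('pics/'+f); h=cv2.cvtColor(im,cv2.COLOR_BGR2HSV); H,S,V=cv2.split(h)
    g=(H>55)&(H<90)&(S>90); g[:150]=0
    for c in big(g,2):
        r=cv2.approxPolyDP(c,0.03*cv2.arcLength(c,True),True)[:,0].astype(float); 
        P=ray(n,r,.003); print(n,'green',cv2.contourArea(c),r.tolist(),np.round(P[:,:2],3).tolist(),'mean',P.mean(0).round(4))
    x0,y0,x1,y1=rois[n][0]; m=np.zeros(H.shape,bool); m[y0:y1,x0:x1]=(V<60)[y0:y1,x0:x1]
    c=big(m)[0]; r=cv2.minAreaRect(c); P=ray(n,[r[0]],.169); print('grip',r,P.round(4)); bp=cv2.boxPoints(r)
    e=[(bp[i]+bp[(i+1)%4])/2 for i in range(4)]; print('mid-edges at z=.169',ray(n,e,.169)[:,:2].round(3).tolist())
    x0,y0,x1,y1=rois[n][1]; m=np.zeros(H.shape,bool); m[y0:y1,x0:x1]=((H<15)&(S>150))[y0:y1,x0:x1]
    c=np.vstack([q for q in big(m,4) if cv2.contourArea(q)>20]); hu=cv2.convexHull(c); r=cv2.approxPolyDP(hu,0.02*cv2.arcLength(hu,True),True)[:,0]
    print('tub',r.tolist(),'z.055',ray(n,r,.055)[:,:2].round(3).tolist(),'z0',ray(n,r,0.)[:,:2].round(3).tolist())
    m=(H>105)&(H<130)&(S>150)
    for c in big(m,2):
        M=cv2.moments(c);print('blue',[M['m10']/M['m00'],M['m01']/M['m00']],ray(n,[[M['m10']/M['m00'],M['m01']/M['m00']]],.03).round(3))
a=cv2.imread('pics/a.png')[100:230,95:215];b=cv2.imread('pics/b.png')[150:300,380:480]
cv2.imwrite('pics/c.png',np.hstack([cv2.resize(a,(390,422)),cv2.resize(b,(281,422))]))
E
```

```text
scene green 6301.0 [[269.0, 234.0], [190.0, 268.0], [222.0, 332.0], [305.0, 292.0]] [[0.484, -0.022], [0.65, -0.069], [0.69, 0.078], [0.526, 0.123]] mean [0.5876 0.0277 0.003 ]
scene green 1994.0 [[313.0, 171.0], [270.0, 193.0], [298.0, 224.0], [341.0, 199.0]] [[0.295, -0.081], [0.409, -0.101], [0.424, 0.001], [0.311, 0.018]] mean [ 0.3598 -0.0406  0.003 ]
grip ((142.0495147705078, 136.0049591064453), (17.37885856628418, 47.49283218383789), 50.710594177246094) [[ 0.5804 -0.2759  0.169 ]]
mid-edges at z=.169 [[0.578, -0.301], [0.529, -0.287], [0.583, -0.252], [0.629, -0.266]]
tub [[192, 177], [155, 217], [125, 199], [117, 184], [137, 165], [174, 156], [189, 164]] z.055 [[0.526, -0.214], [0.643, -0.181], [0.663, -0.264], [0.653, -0.313], [0.591, -0.329], [0.517, -0.293], [0.507, -0.25]] z0 [[0.502, -0.261], [0.628, -0.225], [0.649, -0.314], [0.639, -0.366], [0.573, -0.384], [0.493, -0.345], [0.483, -0.299]]
blue [341.78801843317973, 349.3407345342829] [[0.57  0.254 0.03 ]]
blue [18.26935461290774, 131.97718045639087] [[ 0.745 -0.683  0.03 ]]
side green 2765.0 [[355.0, 205.0], [317.0, 177.0], [254.0, 196.0], [289.0, 229.0]] [[0.644, -0.07], [0.685, 0.071], [0.522, 0.119], [0.481, -0.025]] mean [0.5829 0.0237 0.003 ]
side green 2368.5 [[293.0, 262.0], [260.0, 237.0], [208.0, 261.0], [239.0, 291.0]] [[0.41, -0.101], [0.423, -0.002], [0.306, 0.015], [0.291, -0.086]] mean [ 0.3572 -0.0433  0.003 ]
grip ((443.0, 181.0), (42.0, 36.0), 90.0) [[ 0.5785 -0.2793  0.169 ]]
mid-edges at z=.169 [[0.65, -0.244], [0.599, -0.302], [0.518, -0.309], [0.558, -0.257]]
tub [[417, 214], [468, 228], [446, 289], [392, 273], [395, 249]] z.055 [[0.627, -0.222], [0.65, -0.316], [0.472, -0.361], [0.448, -0.278], [0.505, -0.249]] z0 [[0.708, -0.187], [0.733, -0.292], [0.534, -0.341], [0.508, -0.249], [0.571, -0.216]]
blue [225.56612021857921, 167.38557377049182] [[0.537 0.233 0.03 ]]
```

View pics/c.png

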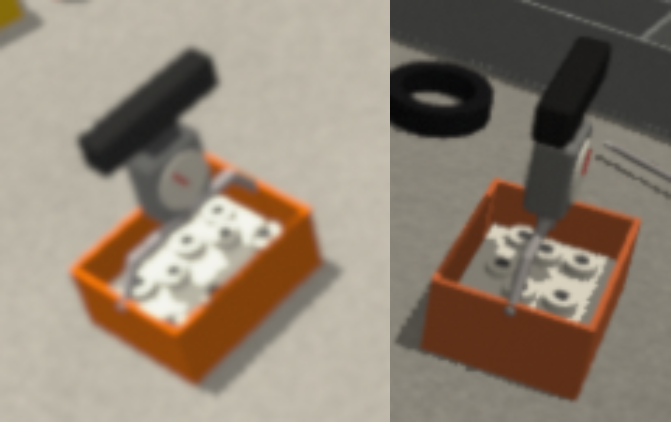

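The crop confirms the target: an orange tub of white rings with a black T grip and grey scale. Both views put the grip at about (0.579,-0.277), yaw about 13.5°. The mat centre is about (0.585,0.026), and its measured size matches the one given. I'm moving above the grip.

```bash
python3 -m handwheel '{"dp":[[0.1,-0.2,0.1],[0.2,-0.5,0.2],[0.3,-0.8,0.3],[0.4,-1,0.3],[0.4,-1,0.3]],"delta_rot":[[0,0,-0.2],[0,0,-0.4],[0,0,-0.6],[0,0,-0.8],[0,0,-0.85]]}' -1
python3 -m handwheel '{"dp":[[0.1,-0.2,0],[0.2,-0.5,0],[0.3,-0.8,0],[0.4,-1,0],[0.4,-1,0]],"delta_rot":[[0,0,-0.2],[0,0,-0.4],[0,0,-0.6],[0,0,-0.8],[0,0,-0.85]]}'
python3 -m handwheel '{"dp":[[0,-0.3,0],[0,-0.6,0],[0,-0.77,0],[0,-0.77,0],[0,-0.77,0]],"delta_rot":[[0,0,0],[0,0,0],[0,0,0],[0,0,0],[0,0,0]]}'
python3 - <<'E'
from h import *
s=env.get_state(); print(s['time'],s['tcp_pos'],s['ee_rot'])
w=snap('wrist','w1.png'); m=(cv2.cvtColor(w,cv2.COLOR_RGB2HSV)[:,:,2]<60).astype(np.uint8)
c,_=cv2.findContours(m,cv2.RETR_EXTERNAL,cv2.CHAIN_APPROX_NONE)
for q in sorted(c,key=cv2.contourArea)[::-1][:4]:
    r=cv2.minAreaRect(q); bp=cv2.boxPoints(r); e=[(bp[i]+bp[(i+1)%4])/2 for i in range(4)]
    print(r,ray('wrist',[r[0]],.182).round(4),ray('wrist',e,.182)[:,:2].round(4).tolist())
E
```

```text
time: 0.72
tcp_pos: [0.5403, -0.1016, 0.2745]
ee_rot: [-0.887, 1.57, -3.13]
contact_force: [-0.4, 0.2, 0.5]
width: 0.0853
time: 1.35
tcp_pos: [0.5801, -0.2016, 0.2739]
ee_rot: [-0.439, 1.569, 2.934]
contact_force: [0.3, 1.0, -0.2]
width: 0.0855
time: 1.98
tcp_pos: [0.58, -0.2762, 0.2751]
ee_rot: [-1.322, 1.57, 2.055]
contact_force: [-0.1, -1.0, 0.6]
width: 0.0857
1.975 [ 0.58000546 -0.27619217  0.27512862] [-1.32226799  1.56993066  2.05548604]
((279.5, 342.5), (153.0, 559.0), 90.0) [[ 0.4701 -0.296   0.182 ]] [[0.538, -0.28], [0.5227, -0.5218], [0.3883, -0.3152], [0.4131, -0.0702]]
((293.2597961425781, 210.54910278320312), (30.23198890686035, 131.36026000976562), 1.2453643083572388) [[ 0.583  -0.2794  0.182 ]] [[0.5807, -0.2689], [0.628, -0.2692], [0.5852, -0.2899], [0.5318, -0.291]]
((164.5, 0.5), (1.0, 21.0), 90.0) [[ 0.6926 -0.1733  0.182 ]] [[0.6929, -0.1733], [0.6941, -0.1794], [0.6924, -0.1733], [0.6912, -0.1672]]
```

View pics/w1.png

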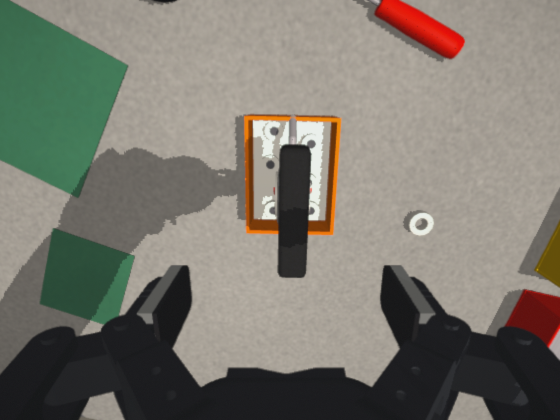

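The wrist view shows the grip bar from (293,146) to (291,276) above the tub, aligned with the tool and centred between the jaws. Its centre at z=0.182 comes out at (0.583,-0.279), within 4 mm of the earlier estimate. Next I descend and grip.

```bash
python3 -m handwheel '{"dp":[[0.01,-0.02,-0.2],[0.02,-0.03,-0.4],[0.02,-0.03,-0.6],[0.02,-0.03,-0.8],[0.02,-0.03,-0.8],[0.02,-0.03,-0.9],[0.02,-0.03,-1],[0.02,-0.03,-1]],"delta_rot":[[0,0,0],[0,0,0],[0,0,0],[0,0,0],[0,0,0],[0,0,0],[0,0,0],[0,0,0]]}'
python3 -m handwheel '{"dp":[[0,0,-0.09],[0,0,-0.09],[0,0,-0.09]],"delta_rot":[[0,0,0],[0,0,0],[0,0,0]]}'
python3 -m handwheel '{"dp":[[0,0,0],[0,0,0],[0,0,0],[0,0,0],[0,0,0],[0,0,0],[0,0,0],[0,0,0],[0,0,0],[0,0,0]],"delta_rot":[[0,0,0],[0,0,0],[0,0,0],[0,0,0],[0,0,0],[0,0,0],[0,0,0],[0,0,0],[0,0,0],[0,0,0]]}' 1 50
python3 -m handwheel '{"dp":[[0,0,0.02],[0,0,0.04],[0,0,0.06],[0,0,0.08],[0,0,0.1],[0,0,0.1],[0,0,0.1],[0,0,0.1]],"delta_rot":[[0,0,0],[0,0,0],[0,0,0],[0,0,0],[0,0,0],[0,0,0],[0,0,0],[0,0,0]]}'
```

```text
time: 3.02
tcp_pos: [0.5815, -0.2797, 0.1744]
ee_rot: [-0.693, 1.569, 2.684]
contact_force: [-0.4, 0.7, 0.9]
width: 0.0855
time: 3.4
tcp_pos: [0.582, -0.2801, 0.1664]
ee_rot: [2.55, 1.571, -0.356]
contact_force: [0.7, 1.0, 0.1]
width: 0.0856
time: 4.65
tcp_pos: [0.5822, -0.2802, 0.1665]
ee_rot: [2.22, 1.57, -0.686]
contact_force: [2.0, -1.3, 2.2]
width: 0.0214
time: 5.65
tcp_pos: [0.5817, -0.2798, 0.176]
ee_rot: [-0.808, 1.57, 2.57]
contact_force: [0.1, -0.4, -2.5]
width: 0.0214
```

The grip is held: width is 21 mm, and 10 mm of rise gives 2.5 N, matching the 250 N/m spring. I lift slowly.

```bash
python3 -m handwheel '{"dp":[[0,0,0.05],[0,0,0.1],[0,0,0.15],[0,0,0.2],[0,0,0.25],[0,0,0.3],[0,0,0.35],[0,0,0.4],[0,0,0.45],[0,0,0.5],[0,0,0.55],[0,0,0.6]],"delta_rot":[[0,0,0],[0,0,0],[0,0,0],[0,0,0],[0,0,0],[0,0,0],[0,0,0],[0,0,0],[0,0,0],[0,0,0],[0,0,0],[0,0,0]]}'
python3 -m handwheel '{"dp":[[0,0,0.05],[0,0,0.05],[0,0,0.05],[0,0,0.05],[0,0,0.05],[0,0,0.05],[0,0,0.05],[0,0,0.05],[0,0,0.05],[0,0,0.05],[0,0,0.05],[0,0,0.05]],"delta_rot":[[0,0,0],[0,0,0],[0,0,0],[0,0,0],[0,0,0],[0,0,0],[0,0,0],[0,0,0],[0,0,0],[0,0,0],[0,0,0],[0,0,0]]}'
python3 -m handwheel '{"dp":[[0,0,0],[0,0,0],[0,0,0],[0,0,0],[0,0,0],[0,0,0],[0,0,0],[0,0,0],[0,0,0],[0,0,0],[0,0,0],[0,0,0]],"delta_rot":[[0,0,0],[0,0,0],[0,0,0],[0,0,0],[0,0,0],[0,0,0],[0,0,0],[0,0,0],[0,0,0],[0,0,0],[0,0,0],[0,0,0]]}'
python3 - <<'E'
from h import *
snap('side','d.png')
E
```

```text
time: 7.15
tcp_pos: [0.582, -0.28, 0.2366]
ee_rot: [0.348, 1.571, -2.558]
contact_force: [-0.1, -1.3, -4.9]
width: 0.0218
time: 8.65
tcp_pos: [0.582, -0.28, 0.2413]
ee_rot: [0.029, 1.571, -2.877]
contact_force: [-0.1, -0.1, -5.3]
width: 0.021
time: 10.15
tcp_pos: [0.582, -0.28, 0.2413]
ee_rot: [-0.133, 1.571, -3.039]
contact_force: [-0.1, -0.6, -6.2]
width: 0.0213
```

View pics/d.png

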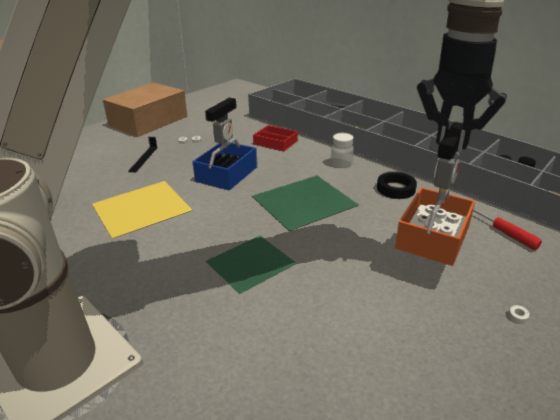

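The side view shows the orange tub hanging upright at (436,225), clear of the table with its shadow detached. The force of about 5.6 N means about 22 mm stretch and 50 mm clearance. I hold a little longer, then carry it toward the mat.

```bash
python3 -m handwheel '{"dp":[[0,0,0],[0,0,0],[0,0,0],[0,0,0],[0,0,0],[0,0,0],[0,0,0],[0,0,0]],"delta_rot":[[0,0,0],[0,0,0],[0,0,0],[0,0,0],[0,0,0],[0,0,0],[0,0,0],[0,0,0]]}'
python3 -m handwheel '{"dp":[[0,0.03,0],[0,0.08,0],[0,0.16,0],[0,0.25,0],[0,0.35,0],[0,0.45,0],[0,0.55,0],[0,0.65,0],[0,0.75,0],[0,0.85,0],[0,0.95,0],[0,1,0]],"delta_rot":[[0,0,0],[0,0,0],[0,0,0],[0,0,0],[0,0,0],[0,0,0],[0,0,0],[0,0,0],[0,0,0],[0,0,0],[0,0,0],[0,0,0]]}'
python3 -m handwheel '{"dp":[[0,0.1,0],[0,0.2,0],[0,0.3,0],[0,0.4,0],[0,0.5,0],[0,0.6,0],[0,0.7,0],[0,0.8,0],[0,0.9,0],[0,1,0]],"delta_rot":[[0,0,0],[0,0,0],[0,0,0],[0,0,0],[0,0,0],[0,0,0],[0,0,0],[0,0,0],[0,0,0],[0,0,0]]}'
python3 -m handwheel '{"dp":[[0,0.1,0],[0,0.2,0],[0,0.3,0],[0,0.4,0],[0,0.5,0],[0,0.6,0],[0,0.7,0],[0,0.8,0],[0,0.9,0],[0,0.97,0],[0,1,0],[0,1,0]],"delta_rot":[[0,0,0],[0,0,0],[0,0,0],[0,0,0],[0,0,0],[0,0,0],[0,0,0],[0,0,0],[0,0,0],[0,0,0],[0,0,0],[0,0,0]]}'
python3 -m handwheel '{"dp":[[0,0.06,0],[0,0.06,0],[0,0.06,0],[0,0.06,0],[0,0.06,0],[0,0.06,0],[0,0.06,0],[0,0.06,0]],"delta_rot":[[0,0,0],[0,0,0],[0,0,0],[0,0,0],[0,0,0],[0,0,0],[0,0,0],[0,0,0]]}'
python3 - <<'E'
from h import *
w=snap('wrist','w2.png');a=snap('scene','e.png')
cv2.imwrite('pics/f.png',cv2.resize(np.hstack([w,a])[:,:,::-1],(800,300)))
E
```

```text
time: 11.2
tcp_pos: [0.582, -0.28, 0.2413]
ee_rot: [-0.496, 1.571, 2.881]
contact_force: [0.2, 0.9, -4.1]
width: 0.021
time: 12.7
tcp_pos: [0.582, -0.1792, 0.2414]
ee_rot: [-2.013, 1.571, 1.365]
contact_force: [-0.5, -1.0, -4.9]
width: 0.0216
time: 13.95
tcp_pos: [0.582, -0.0793, 0.2413]
ee_rot: [2.722, 1.571, -0.184]
contact_force: [-0.6, 0.1, -4.8]
width: 0.0209
time: 15.45
tcp_pos: [0.582, 0.0201, 0.2413]
ee_rot: [1.27, 1.571, -1.636]
contact_force: [-0.7, 0.6, -4.8]
width: 0.021
time: 16.45
tcp_pos: [0.582, 0.026, 0.2413]
ee_rot: [2.42, 1.571, -0.486]
contact_force: [-0.7, 0.7, -5.2]
width: 0.0212
```

View pics/f.png

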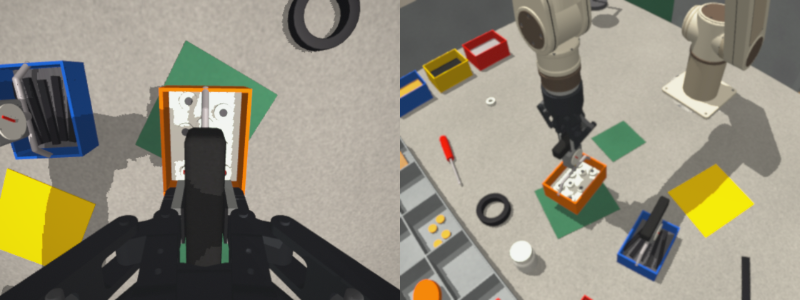

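The wrist half shows the tub hanging over the large green mat, roughly centred with mat showing on all sides. The scene half agrees, with the tub at about (575,182) and the blue caddy untouched. I lower gently.

```bash
python3 -m handwheel '{"dp":[[0.01,0,-0.02],[0.02,0,-0.06],[0.03,0,-0.1],[0.03,0,-0.14],[0.03,0,-0.18],[0.03,0,-0.22],[0.03,0,-0.26],[0.03,0,-0.3],[0.03,0,-0.34],[0.03,0,-0.37],[0.03,0,-0.39],[0.03,0,-0.4]],"delta_rot":[[0,0,0],[0,0,0],[0,0,0],[0,0,0],[0,0,0],[0,0,0],[0,0,0],[0,0,0],[0,0,0],[0,0,0],[0,0,0],[0,0,0]]}'
python3 -m handwheel '{"dp":[[0,0,-0.02],[0,0,-0.03],[0,0,-0.05],[0,0,-0.06],[0,0,-0.08],[0,0,-0.09],[0,0,-0.11],[0,0,-0.12],[0,0,-0.14],[0,0,-0.15],[0,0,-0.15],[0,0,-0.15]],"delta_rot":[[0,0,0],[0,0,0],[0,0,0],[0,0,0],[0,0,0],[0,0,0],[0,0,0],[0,0,0],[0,0,0],[0,0,0],[0,0,0],[0,0,0]]}'
python3 -m handwheel '{"dp":[[0,0,-0.01],[0,0,-0.03],[0,0,-0.05],[0,0,-0.07],[0,0,-0.09],[0,0,-0.1],[0,0,-0.1],[0,0,-0.1]],"delta_rot":[[0,0,0],[0,0,0],[0,0,0],[0,0,0],[0,0,0],[0,0,0],[0,0,0],[0,0,0]]}'
python3 - <<'E'
from h import *
w=snap('wrist','w3.png'); a=snap('scene','g.png'); b=snap('side','s3.png')
from h import *
def big(m):
    c,_=cv2.findContours(m.astype(np.uint8),cv2.RETR_EXTERNAL,cv2.CHAIN_APPROX_NONE); return max(c,key=cv2.contourArea)
for n,im in(('wrist',w),('side',b),('scene',a)):
    H,S,V=cv2.split(cv2.cvtColor(im,cv2.COLOR_RGB2HSV)); m=(H<14)&(S>170)&(V>80)
    if n=='scene': m[:,:150]=0; m[330:]=0
    if n=='side': m[:150]=0;m[:,:230]=0;m[:,400:]=0
    h=cv2.convexHull(big(m)); r=cv2.approxPolyDP(h,0.02*cv2.arcLength(h,True),True)[:,0]
    print(n,r.tolist(),ray(n,r,.058)[:,:2].round(3).tolist())
cv2.imwrite('pics/g2.png',cv2.resize(np.hstack([a,b])[:,:,::-1],(800,300)))
E
```

```text
time: 18.05
tcp_pos: [0.585, 0.026, 0.2012]
ee_rot: [-0.473, 1.571, 2.904]
contact_force: [0.8, 1.2, -4.5]
width: 0.021
time: 19.55
tcp_pos: [0.585, 0.026, 0.1864]
ee_rot: [-0.758, 1.571, 2.619]
contact_force: [-1.0, 0.8, -4.9]
width: 0.0213
time: 20.55
tcp_pos: [0.5851, 0.026, 0.1765]
ee_rot: [2.783, 1.57, -0.123]
contact_force: [0.2, -0.5, -3.5]
width: 0.0214
wrist [[225, 172], [246, 259], [228, 279]] [[0.598, 0.078], [0.53, 0.048], [0.508, 0.059]]
side [[336, 173], [335, 193], [310, 220], [270, 208], [270, 186], [297, 164]] [[0.649, -0.011], [0.58, -0.062], [0.471, -0.087], [0.451, -0.004], [0.511, 0.056], [0.624, 0.081]]
scene [[267, 239], [282, 257], [249, 297], [259, 243]] [[0.52, 0.014], [0.527, 0.063], [0.625, 0.083], [0.537, 0.011]]
```

View pics/g2.png

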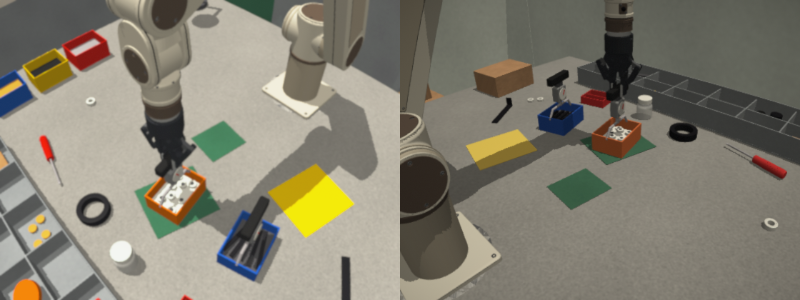

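The tub stands on the mat, scene (177,195) and side (616,137). The side-view rim diagonal gives a tub centre of (0.580,0.023) against (0.583,0.024) for the mat in the same view. I lower the last 7 mm to slacken the spring, then open.

```bash
python3 -m handwheel '{"dp":[[0,0,-0.01],[0,0,-0.02],[0,0,-0.03],[0,0,-0.04],[0,0,-0.05],[0,0,-0.06],[0,0,-0.06],[0,0,-0.06],[0,0,-0.06]],"delta_rot":[[0,0,0],[0,0,0],[0,0,0],[0,0,0],[0,0,0],[0,0,0],[0,0,0],[0,0,0],[0,0,0]]}'
for i in 1 2 3; do python3 -m handwheel '{"dp":[[0,0,0]],"delta_rot":[[0,0,0]]}'|grep contact; done
python3 - <<'E'
from h import *
b=snap('side','h.png'); cv2.imwrite('pics/h2.png',cv2.resize(b[60:250,230:390],(640,760))[:600,:,::-1])
E
```

```text
time: 21.82
tcp_pos: [0.5851, 0.026, 0.1704]
ee_rot: [2.605, 1.571, -0.301]
contact_force: [-0.8, -1.2, -0.9]
width: 0.0209
contact_force: [0.5, -0.0, -1.8]
contact_force: [1.1, -0.7, -0.7]
contact_force: [0.7, -0.5, -0.7]
```

View pics/h2.png

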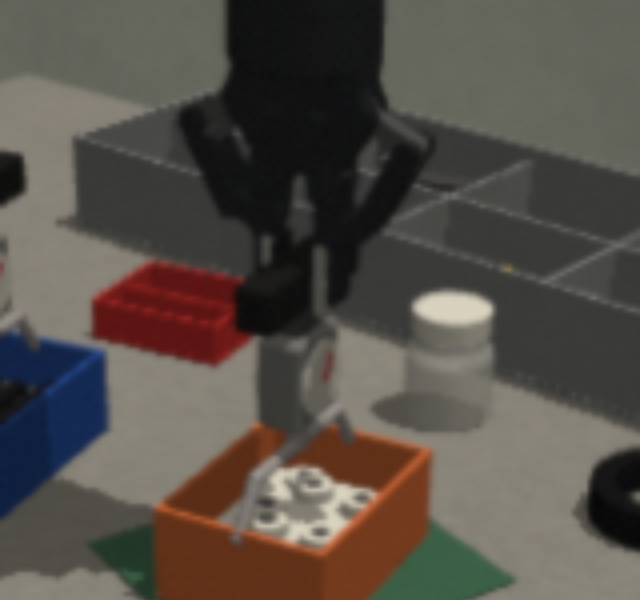

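The close-up shows the scale seated low on the shank and the tub flat on the mat. The force has fallen to about 1 N (from about 5 N hanging), so the spring is slack within a millimetre or two. I release and withdraw straight up.

```bash
python3 -m handwheel '{"dp":[[0,0,0],[0,0,0],[0,0,0],[0,0,0],[0,0,0],[0,0,0],[0,0,0],[0,0,0],[0,0,0],[0,0,0]],"delta_rot":[[0,0,0],[0,0,0],[0,0,0],[0,0,0],[0,0,0],[0,0,0],[0,0,0],[0,0,0],[0,0,0],[0,0,0]]}' -1
python3 -m handwheel '{"dp":[[0,0,0.1],[0,0,0.3],[0,0,0.5],[0,0,0.7],[0,0,0.9],[0,0,1],[0,0,1],[0,0,1]],"delta_rot":[[0,0,0],[0,0,0],[0,0,0],[0,0,0],[0,0,0],[0,0,0],[0,0,0],[0,0,0]]}'
python3 - <<'E'
from h import *
w=snap('wrist','w4.png');b=snap('side','i.png'); cv2.imwrite('pics/i2.png',cv2.resize(np.hstack([w,b])[:,:,::-1],(800,300)))
H,S,V=cv2.split(cv2.cvtColor(w,cv2.COLOR_RGB2HSV))
m=(V<60).astype(np.uint8); m[300:]=0
c,_=cv2.findContours(m,cv2.RETR_EXTERNAL,cv2.CHAIN_APPROX_NONE)
for q in c:
    if cv2.contourArea(q)>1500: r=cv2.minAreaRect(q); print(r,ray('wrist',[r[0]],.185).round(4))
H,S,V=cv2.split(cv2.cvtColor(b,cv2.COLOR_RGB2HSV)); m=((H>105)&(H<130)&(S>150)).astype(np.uint8)
c=max(cv2.findContours(m,0,1)[0],key=cv2.contourArea);M=cv2.moments(c);print('blue',M['m10']/M['m00'],M['m01']/M['m00'])
E
```

```text
time: 23.5
tcp_pos: [0.585, 0.026, 0.1703]
ee_rot: [-2.237, 1.571, 1.141]
contact_force: [0.2, -0.2, -0.0]
width: 0.0859
time: 24.5
tcp_pos: [0.5846, 0.026, 0.2695]
ee_rot: [-0.2, 1.569, -3.106]
contact_force: [0.4, 0.1, -0.5]
width: 0.086
((286.9999694824219, 214.99996948242188), (29.999996185302734, 135.99996948242188), 0.0) [[0.5861 0.0268 0.185 ]]
((85.40090942382812, 152.5037841796875), (95.9162826538086, 49.86402130126953), 76.50426483154297) [[0.5971 0.164  0.185 ]]
blue 225.47143323539015 167.41767330503862
```

View pics/i2.png

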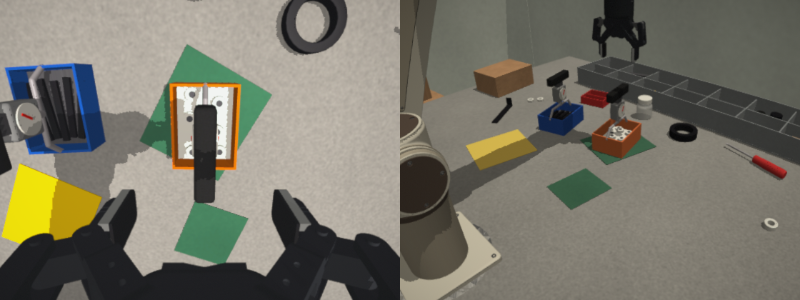

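The wrist half shows the tub centred on the mat at about (205,126), upright, with the grip free and the jaws clear. The grip centre at (0.586,0.027) is within 2 mm of the mat centre, and the blue caddy is unmoved. I hand in.

```bash
python3 -c "
from rig import env; print(env.job_done())"
```

```text
the job is handed in; nothing more can be done
None
```

I weighed the orange caddy, set it on the large green mat and handed the job in at about 24.6 s of the 48 s allowed. No verdict was reported.

- **Weighing:** I gripped the black bar at 50 N and lifted the grip 75 mm. The caddy hung upright about 50 mm clear and stayed still for roughly 3 to 4 s. The pull was about 5 N (readings 4.1 to 6.2 N, noisy), so a load of roughly 0.5 kg and about 20 mm of stretch.
- **Placing:** I carried the caddy over the mat and lowered it at about 15 mm/s. I let go only once it stood there and the pull had fallen to about 1 N, then withdrew straight up.
- **Last checks:**
  - The grip centre is at (0.586, 0.027), and the mat centre is at about (0.585, 0.026).
  - The side view put the tub centre at (0.580, 0.023), so the two views differ by about 7 mm, well within the 30 mm allowed.
  - The blue caddy is within 0.2 pixel of where it stood.
  - The gripper is open and clear of everything.
- **Not measured directly:** I judged the slack in the spring from force, height and the pictures, not from the joint value. One of the tub-rim outlines (from the wrist camera) was incomplete, so I did not use it.

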